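# Hold a flow controller's test set-point at the third click

### The job

Pull the drawer of the test console out to its stop. Then take the black wing knob of the set-point selector on the drawer's deck and turn it clockwise, counting the clicks from its off position, to the third stop (75 % flow) and not on to the fourth. It springs back to off when let go, so finish with the gripper still holding it seated in the third stop, the drawer still fully out, and leave the other things on the bench where they are.

Things in the scene. Friction and masses are not known exactly. Their poses are not given: they have to be found in the camera images.
- case: Test console, fixed: grey bench rack case, 280 wide (y), 265 deep (x), 150 high. Origin: on the bench, middle of the foot of its front. x points level into the case, away from the operator; y to the operator's left; z up. The drawer slides out along -x; its aluminium front (254 x 87, 4 thick) fills the front from 57 to 144 up; below it is a fixed power supply.
- drawer (a joint): How far the drawer is out, m: 0 shut, 0.170 at its solid stop. It may start up to 25 mm open. About 3 N of friction and 8 N s/m of damping; it stays where it is left.
- drawer_handle (a point): Middle of the drawer's handle: a level dark steel bar 10 thick, 120 long, along the case's y, 124 above the bench, its centre 40 in front of the drawer front's outer face (35 free between bar and front), joined to it at both ends. Can be pinched across from above; the case's roof is 26 higher than its centre.
- selector (a joint): Knob angle, rad: 0 off, growing clockwise from above. Clicks every 24 degrees: 0.419, 0.838, third 1.257, fourth 1.676 (end of travel). A sprung ball resists by up to 0.10 N m until half way to the next stop, then pulls the knob on into it. A return spring (0.11 N m at off, 0.15 at the third stop) takes the knob back to off from any stop when let go.
- selector_grip (a point): On the knob's axis, at a good height to grip, 123 above the bench. Black upright wing 50 long, 14 thick, from 100 to 134 up, with a white pointer line on one end, over a round skirt of radius 24 (95 to 100 up). x lies along the wing towards the pointer, z up; it turns with the knob. Pointer at off: 48 degrees anticlockwise (from above) of the case's x; at the third stop 24 clockwise of it.
- dial (a point): On the knob's axis, on top of the aluminium selector box (105 x 100, top 94 above the bench); moves with the drawer, axes as the case's. It is 89 behind the drawer front's outer face and 30 to the -y side of its middle: under the roof while shut, 85 in front of the case when fully out. Five marks on the box show the stops: a dot for off, then four lines, each longer.
- tee: Loose brass tee fitting, 52 x 35 x 17, lying on the drawer's deck beside the selector box; it rides along. Origin: centre of its underside.
- controller: Loose flow controller beside the console: steel block with two pipe fittings and a white cover, 160 long (x), 36 wide, 110 high. Origin: centre of its underside.
- leak_bottle: White bottle, 54 diameter, 130 high, beside the console. Origin: centre of its underside.
- wrench: Steel wrench 180 long lying on the bench. Origin: its middle.
- screwdriver: Screwdriver with black handle, 190 long, lying on the bench. Origin: its middle.
- tape: White roll of thread tape, 48 diameter, 13 high. Origin: centre of its underside.
- dish: Blue parts dish, 120 x 90 x 30. Origin: centre of its underside.

How it is judged:
By the outcome, as a careful person would: the job done as asked, in the order asked, and still so for the second after the job is handed in, while the arm keeps its last pose, push and grip.
It also fails if it takes over 61 s, if anything falls off the work surface, if the arm or the gripper's body presses on something with over 40 N, if the wrist force passes 120 N, or if a joint passes its speed limit or range.

### The arm

A 6-joint arm with a two-finger parallel gripper is mounted at the origin on the work surface. World frame = base frame: x ahead of the robot, y to its left, z up, the work surface at z = 0. Lengths are in m, angles in rad, forces in N, time in s.
With the tool pointing down it reaches from about 0.225 to 0.725 m from the base axis. Payload 3.1 kg.
Tool frame: the origin (TCP) lies between the finger pads; the fingertips stand 14 mm ahead of it and the grasp point (between the pads) lies 5 mm behind it; z points along the fingers, y is the direction in which the jaws open and shut (so a half turn about z gives the same grasp; the last joint's range is limited). The gripper opens to 85 mm and grips with 20 to 120 N. Pads are 22 mm wide; open, the fingers measure 114 mm over their backs; the gripper's body (76 mm by 85 mm) begins 54 mm behind the grasp point. The pads swing forward as they close: fully open they stand 13 mm farther back than shut.
Start: joints at [1.102, 0.048, 0.099, 1.622, 0, 1.443], TCP at [0.175, 0.495, 0.245] pointing down, gripper open.
Joint ranges: [-2.91, 2.91], [-0.99, 1.94], [-1.21, 1.42], [-2.12, 2.29], [-1.49, 1.47], [-3.14, 3.14]. Speed limits (rad/s): [2.79, 2.79, 3.14, 3.14, 3.14, 3.14].

### API

Orientations are given as a unit quaternion [w, x, y, z].
In Python, from rig import read_state, snapshot, finish_job gives the robot as it stands. The module is installed in compiled form; this text tells all that it offers.
- The arm moves only by the tool apply_moves, never from a script. Its argument "plan" is a list of rows, each a list of 5 numbers: the shift along the world's x, y, z in cm, then the turn about the world's z in rad, then the finger opening in cm, from 0 to 8.54. A call has 1 to 5 rows; each row is the pose to reach, as a shift and turn from the pose commanded when the call began; what a row does not reach only later rows make up. A row lasts 1/8 s, in which the tool goes at most 62.5 mm and 10.7 degrees, less where a joint would pass 70% of its speed; a pose out of reach is approached as far as the arm can. A call with a gripper value outside its range is refused whole. The fingers move at their own pace and stop on an object; "force" is the grip in N (left out, the last holds). Time passes only in rows, so rows that repeat a pose let the fingers close. It gives the time, the measured TCP pose, the force and the opening at its end, in the units of the state.
- read_state(): the state, without advancing time (a new reading comes with each control period).
- snapshot(name): name is "side" or "top"; returns a dict with "image" (384x512x3 uint8, blue, green, red), "intrinsics" (3x3 intrinsics, pixels), "k1" (the pictures are not rectified: a ray, as slopes to the right and down, at radius r is drawn at 1 + k1 r^2 times it, then the intrinsics apply), "cam_to_world" (4x4, takes a point from camera to world coordinates). Camera axes: x right, y up, looking along -z (the intrinsics and any distortion apply to the point x, -y, -z); pixel columns grow to the right and rows downward; lengths in m; the calibration is good to about 2 mm. A picture is of the moment at which its call begins. There is no depth.
- finish_job(): hands the job in, once; it reports no verdict.
The state is a dict: "clock": time; "qpos": joint angles; "qvel": joint speeds; "effort": joint torques, N m; "tcp_pos": TCP position; "tcp_rot": TCP orientation; "ft_force": force on the tool from outside, world axes, zero at the start; "wrist_torque": the same for the moment, N m; "opening": opening from 0.0 (shut) to 1.0 (fully open).
Only numpy, scipy, OpenCV 4.12 (cv2) and the standard library are available. Lean on these libraries where they do the work, as an engineer would, in place of code of your own. Each camera call takes 0.05 s, during which the arm holds its last target.

## Working session

There is one attempt and no reset: what is moved stays moved. The work goes in short steps, Python scripts to look and compute and a tool call to move; the robot and the scene stay as the last step left them, time stands still between calls to the robot, and variables do not carry over. Pictures are saved under pics/ and viewed, and the job is handed in when it is done.

Besides the shell and the picture viewer there is one more tool, called after "Emit:" as a command line: name --pt "numbers of a row" for each row, then --argument value for the rest. apply_moves: Moves the arm, as the interface text tells. Its arguments: {"type":"object","properties":{"plan":{"type":"array"},"force":{"type":"number"}},"required":["plan"]}

```bash
mkdir -p pics; cat > h.py <<'E'
import numpy as np, cv2
from rig import read_state, snapshot
def save(s,n):
    cv2.imwrite('pics/'+n+'.png',s['image']); np.savez('pics/'+n+'.npz',**{k:np.array(s[k]) for k in('image','intrinsics','k1','cam_to_world')})
def load(n): return np.load('pics/'+n+'.npz')
def ray(s,u,v):
    K=s['intrinsics'];k=float(s['k1'])
    p=cv2.undistortPoints(np.array([[[u,v]]],float),K,np.array([k,0,0,0,0.]))[0,0]
    T=s['cam_to_world'];d=T[:3,:3]@np.array([p[0],-p[1],-1.]);return T[:3,3],d
def onz(s,u,v,z):
    o,d=ray(s,u,v);return o+d*(z-o[2])/d[2]
def proj(s,P):
    T=s['cam_to_world'];c=T[:3,:3].T@(np.array(P)-T[:3,3]);x,y=c[0]/-c[2],-c[1]/-c[2]
    f=1+float(s['k1'])*(x*x+y*y);K=s['intrinsics'];return K[0,0]*x*f+K[0,2],K[1,1]*y*f+K[1,2]
E
python3 - <<'E'
from h import *
for n in('side','top'):
    s=snapshot(n);save(s,n+'0');print(n,s['intrinsics'],s['k1'],s['cam_to_world'])
st=read_state();print(st)
E
```

```text
side [[407.13068813   0.         256.21575037]
 [  0.         407.13068813 193.03061011]
 [  0.           0.           1.        ]] 0.032316048626229436 [[ 0.82274725  0.4134033  -0.39010854  0.08997127]
 [-0.56832314  0.61011282 -0.55206083 -0.66903675]
 [ 0.00978645  0.67591424  0.7369153   0.97961534]
 [ 0.          0.          0.          1.        ]]
top [[416.4734101    0.         257.41697967]
 [  0.         416.4734101  200.21730319]
 [  0.           0.           1.        ]] -0.03378925936515827 [[ 0.01951005  0.99564049 -0.09121061  0.4638432 ]
 [-0.99972706  0.02059974  0.01102079  0.01724179]
 [ 0.01285166  0.0909707   0.99577064  1.30374423]
 [ 0.          0.          0.          1.        ]]
{'clock': 0.1, 'qpos': array([1.10218603e+00, 4.87075085e-02, 9.77086946e-02, 1.62199889e+00,
       1.74728426e-05, 1.44299964e+00]), 'qvel': array([-8.28253215e-04, -2.80167202e-03,  4.56369351e-03, -3.00754192e-05,
        9.13694544e-04,  1.27117303e-03]), 'effort': array([ 1.91945888e-03, -3.39853907e+01,  3.20934963e+01,  1.58762536e-02,
       -4.22860364e-05, -5.16690093e-06]), 'tcp_pos': array([0.1752445 , 0.49431953, 0.24419518]), 'tcp_rot': array([-3.31737195e-04,  1.69583181e-01,  9.85515263e-01, -1.04954461e-03]), 'ft_force': array([0.12230995, 0.32206702, 0.77312971]), 'wrist_torque': array([0.01380901, 0.04815736, 0.0065982 ]), 'opening': 0.9967733986138129}
```

View pics/side0.png

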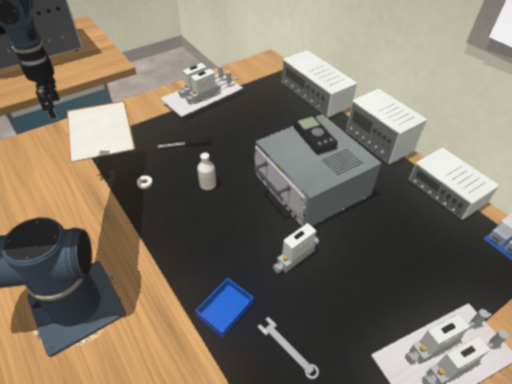

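View pics/top0.png

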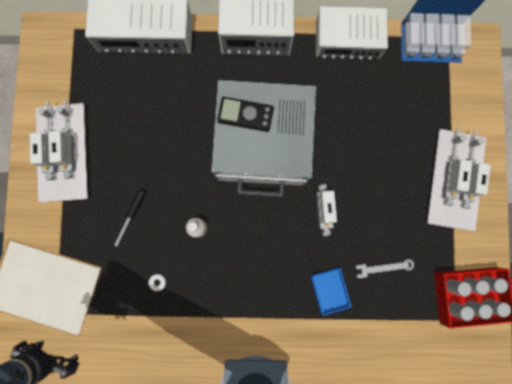

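The side view shows the case near (315,170), with the controller at (297,247) and the bottle at (207,172). In the top view the roof spans about (215..316, 80..180) and the handle is near (261,188). Next I'll enlarge the top view to measure.

```bash
python3 - <<'E'
from h import *
s=load('top0');c=s['image'][70:205,200:345];cv2.imwrite('pics/topz.png',cv2.resize(c,None,fx=4.4,fy=4.4,interpolation=cv2.INTER_CUBIC))
s=load('side0');c=s['image'][110:230,240:390];cv2.imwrite('pics/sidez.png',cv2.resize(c,None,fx=5,fy=5,interpolation=cv2.INTER_CUBIC))
E
```

```text
(no output)
```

View pics/topz.png

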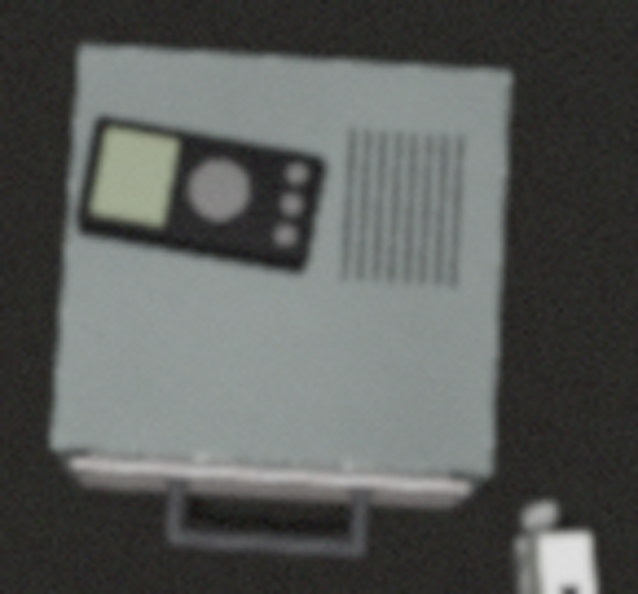

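View pics/sidez.png

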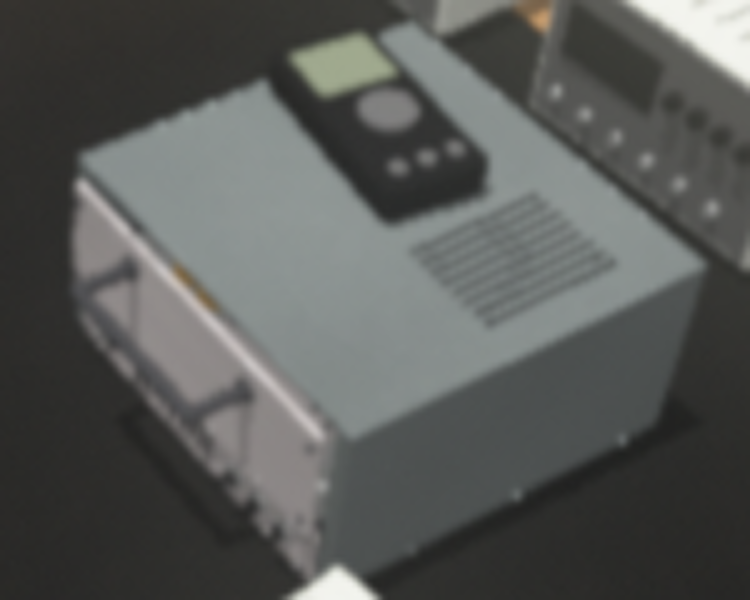

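The zoomed top view gives roof corners near (80,44), (512,70), (490,475) and (52,448), and the bar ends near (170,538) and (365,548), all in zoom pixels. The drawer is slightly open.

```bash
python3 - <<'E'
from h import *
s=load('top0')
f=lambda p,z:onz(s,200+p[0]/4.4-.4,70+p[1]/4.4-.4,z)
c=[f(p,.15) for p in[(52,448),(490,475),(512,70),(80,44)]]
for a in c:print(a.round(4))
for i in range(4):print(np.linalg.norm(c[i]-c[i-1]).round(4))
ins=(c[3]+c[2]-c[0]-c[1])/2; lat=(c[0]+c[3]-c[1]-c[2])/2
print('yaw',np.arctan2(ins[1],ins[0]),np.arctan2(lat[1],lat[0])-np.pi/2)
L,R=f((170,539),.127),f((365,549),.127)
print('bar',L,R,np.linalg.norm(L-R),(L+R)/2,'yaw',np.arctan2(*(L-R)[[1,0]])-np.pi/2)
th=np.arctan2(ins[1],ins[0]);x=np.array([np.cos(th),np.sin(th),0])
o=(c[0]+c[1])/2;print('front mid',o,'bar from front',((L+R)/2-o)@x)
# refine bar: dark in side view
t=load('side0')
for P in((L+R)/2,L,R):print(proj(t,P))
# controller, bottle
print('ctl',onz(s,327,205,.11),onz(s,326,230,.03),onz(s,316,207,.11))
E
```

```text
[0.6477 0.1347 0.15  ]
[ 0.6364 -0.1443  0.15  ]
[ 0.9034 -0.157   0.15  ]
[0.9139 0.1247 0.15  ]
0.2664
0.2793
0.2673
0.2819
yaw -0.042518856062795124 -0.03901620103780035
bar [0.59365706 0.05915699 0.127     ] [ 0.58979586 -0.06693135  0.127     ] 0.12614743988411076 [ 0.59172646 -0.00388718  0.127     ] yaw -0.030613382754557605
front mid [ 0.64206745 -0.00480911  0.15      ] bar from front -0.05033468093018222
(np.float64(265.2572240463183), np.float64(180.40212461835185))
(np.float64(253.63109851475906), np.float64(167.73588556558954))
(np.float64(277.5994429329322), np.float64(193.8456872144424))
ctl [ 0.56348974 -0.19692095  0.11      ] [ 0.49332459 -0.20856366  0.03      ] [ 0.55705857 -0.16513139  0.11      ]
```

Emit:
apply_moves --pt "3.5 -4.2 0 0.155 4" --pt "7 -8.4 0 0.31 3" --pt "10.5 -12.6 0 0.465 3" --pt "14 -16.8 0 0.62 3" --pt "17.5 -21 0 0.775 3" --force 60

```text
clock: 0.72
tcp_pos: [0.3509, 0.2836, 0.2448]
tcp_rot: [-0.0, -0.217, 0.976, -0.0]
ft_force: [0.7, 0.1, 1.3]
opening: 0.349
```

Emit:
apply_moves --pt "3.5 -4.2 0 0.155 3" --pt "7 -8.4 0 0.31 3" --pt "10.5 -12.6 0 0.465 3" --pt "14 -16.8 0 0.62 3" --pt "17.5 -21 0 0.775 3"

```text
clock: 1.35
tcp_pos: [0.5259, 0.0736, 0.2447]
tcp_rot: [-0.0, -0.57, 0.822, 0.0]
ft_force: [0.7, 0.3, -0.0]
opening: 0.352
```

Emit:
apply_moves --pt "3.3 -4.0 0 0.16 3" --pt "6.6 -7.8 0 0.32 3" --pt "6.6 -7.8 0 0.32 3"

```text
clock: 1.72
tcp_pos: [0.5923, -0.0058, 0.2428]
tcp_rot: [-0.001, -0.69, 0.724, 0.001]
ft_force: [-0.3, 0.4, -0.1]
opening: 0.352
```

```bash
python3 - <<'E'
from h import *
for n in('side','top'):
    s=snapshot(n);save(s,n+'1')
st=read_state();print(st['clock'],st['tcp_pos'],st['tcp_rot'],st['qpos'],st['opening'])
a=st['tcp_rot'];print('jaw yaw',2*np.degrees(np.arctan2(a[2],a[1]))-90)
A=load('side1')['image'][90:230,230:390];B=load('top1')['image'][110:250,190:350]
cv2.imwrite('pics/z1.png',np.hstack([cv2.resize(x,None,fx=2.5,fy=3,interpolation=2) for x in(A,B)]))
E
```

```text
1.825 [ 0.59077113 -0.00305966  0.2441992 ] [-6.45256725e-04 -6.91093901e-01  7.22763749e-01  1.16897323e-03] [-1.18914269e-01  2.25537894e-01  2.93229173e-01  1.64111275e+00
  4.89945574e-04 -1.64491953e+00] 0.3449500093094151
jaw yaw 177.43362395559365
```

View pics/z1.png

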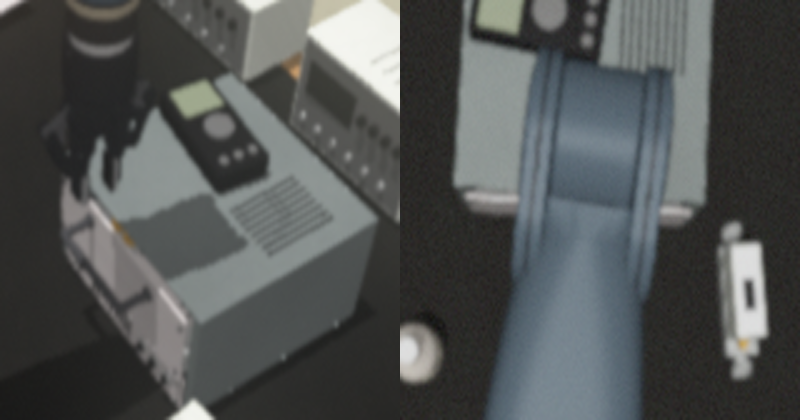

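The gripper hangs above the bar, fingers near (90,160) in the left panel, aligned with the case's x. The arm hides the bar from the top camera. I'll descend in stages and check the force.

Emit:
apply_moves --pt "0 0 -4 0 3" --pt "0 0 -7 0 3" --pt "0 0 -9.5 0 3" --pt "0 0 -9.5 0 3"

```text
clock: 2.33
tcp_pos: [0.5885, -0.0012, 0.1479]
tcp_rot: [-0.002, -0.692, 0.722, 0.002]
ft_force: [-0.0, 0.3, 0.1]
opening: 0.351
```

Emit:
apply_moves --pt "0 0 -1.5 0 3" --pt "0 0 -3 0 3" --pt "0 0 -3 0 3"

```text
clock: 2.7
tcp_pos: [0.5901, -0.0026, 0.1187]
tcp_rot: [-0.001, -0.692, 0.722, 0.001]
ft_force: [0.2, 0.3, -0.1]
opening: 0.351
```

```bash
python3 - <<'E'
from h import *
s=snapshot('side');save(s,'side2')
st=read_state();print(st['clock'],st['tcp_pos'],st['ft_force'],st['opening'])
cv2.imwrite('pics/z2.png',cv2.resize(s['image'][110:230,220:340],None,fx=5,fy=5,interpolation=2))
E
```

```text
2.75 [ 0.59066315 -0.00277568  0.11957664] [0.51760149 0.20053949 0.17876507] 0.3496196286522466
```

View pics/z2.png

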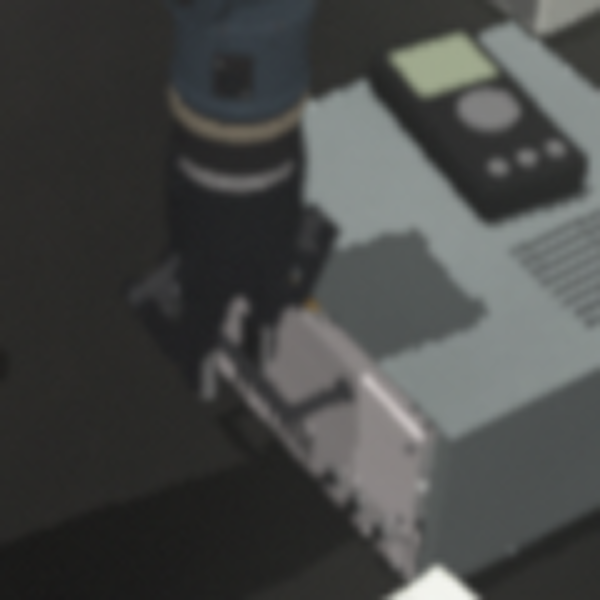

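The fingers stand on either side of the bar, near (235,340) in the zoom, with no contact force. I'll close on it.

Emit:
apply_moves --pt "0 0 0 0 0.6" --pt "0 0 0 0 0.6" --pt "0 0 0 0 0.6" --pt "0 0 0 0 0.6" --force 60

```text
clock: 3.25
tcp_pos: [0.5922, -0.003, 0.1212]
tcp_rot: [0.001, -0.692, 0.722, -0.001]
ft_force: [2.1, 0.0, 1.5]
opening: 0.089
```

Emit:
apply_moves --pt "0 0 0 0 0" --pt "-1 0.04 0 0 0" --pt "-3 0.12 0 0 0" --pt "-5 0.2 0 0 0" --pt "-5 0.2 0 0 0"

```text
clock: 3.88
tcp_pos: [0.5387, -0.0009, 0.1211]
tcp_rot: [-0.001, -0.692, 0.722, 0.001]
ft_force: [-2.9, -0.7, 6.2]
opening: 0.092
```

```bash
python3 - <<'E'
from h import *
st=read_state();print(st['clock'],st['tcp_pos'],st['ft_force'],st['wrist_torque'],st['opening'])
for n in('side','top'):
    s=snapshot(n);save(s,n+'3')
A=load('side3')['image'][90:230,210:370];B=load('top3')['image'][110:250,190:350]
cv2.imwrite('pics/z3.png',np.hstack([cv2.resize(x,None,fx=2.5,fy=3,interpolation=2) for x in(A,B)]))
E
```

```text
3.875 [ 0.53873094 -0.00085017  0.12111845] [-2.90437619 -0.70856644  6.16130589] [-0.01197844  0.59425003  0.06930509] 0.09208716220036547
```

View pics/z3.png

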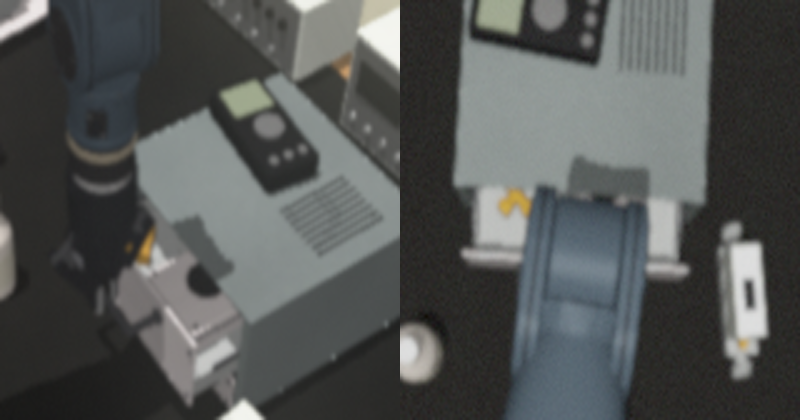

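The drawer is following: the selector box and tee are now visible and the grip reads firm at 0.09. I'll keep pulling towards the stop.

Emit:
apply_moves --pt "-2 0.08 0 0 0" --pt "-4.5 0.18 0 0 0" --pt "-7 0.28 0 0 0" --pt "-9 0.36 0 0 0" --pt "-9.5 0.38 0 0 0"

```text
clock: 4.6
tcp_pos: [0.4461, 0.0029, 0.1211]
tcp_rot: [0.0, -0.692, 0.722, -0.001]
ft_force: [3.9, -0.4, 2.5]
opening: 0.089
```

Emit:
apply_moves --pt "-0.6 0.02 0 0 0" --pt "-1.2 0.05 0 0 0" --pt "-1.6 0.06 0 0 0" --pt "-1.6 0.06 0 0 0"

```text
clock: 5.1
tcp_pos: [0.4303, 0.0035, 0.1211]
tcp_rot: [0.0, -0.692, 0.722, -0.0]
ft_force: [1.5, -0.3, 6.2]
opening: 0.088
```

Emit:
apply_moves --pt "-0.3 0.01 0 0 0" --pt "-0.6 0.02 0 0 0" --pt "-0.8 0.03 0 0 0" --pt "-0.8 0.03 0 0 0"

```text
clock: 5.6
tcp_pos: [0.4301, 0.0035, 0.1212]
tcp_rot: [0.006, -0.692, 0.722, -0.006]
ft_force: [21.7, -1.0, -7.8]
opening: 0.093
```

The bar stopped at x=0.430 while I kept commanding outward, with 22 N of reaction. The prediction for the stop was 0.428, so the drawer is at its stop. I'll relax, release and rise.

Emit:
apply_moves --pt "0.5 -0.02 0 0 0" --pt "0.6 -0.02 0 0 3" --pt "0.6 -0.02 0 0 3" --pt "0.6 -0.02 0 0 3"

```text
clock: 6.1
tcp_pos: [0.4267, 0.0039, 0.1191]
tcp_rot: [-0.001, -0.692, 0.722, 0.001]
ft_force: [0.3, 0.3, -0.0]
opening: 0.351
```

Emit:
apply_moves --pt "0.6 -0.02 3 0 3" --pt "0.6 -0.02 7 0 3" --pt "0.6 2 11 0 3" --pt "0 8 13 0 4" --pt "0 14 13 0 4"

```text
clock: 6.72
tcp_pos: [0.4288, 0.1447, 0.2526]
tcp_rot: [0.002, -0.691, 0.723, -0.001]
ft_force: [2.0, 0.3, -0.5]
opening: 0.468
```

Emit:
apply_moves --pt "0 6 0 0 4" --pt "0 8 0 0 4"

```text
clock: 6.98
tcp_pos: [0.4269, 0.2264, 0.2497]
tcp_rot: [-0.001, -0.693, 0.721, 0.001]
ft_force: [0.5, -0.9, 0.4]
opening: 0.466
```

```bash
python3 - <<'E'
from h import *
st=read_state();print(st['clock'],st['tcp_pos'],st['ft_force'],st['opening'])
for n in('side','top'):
    s=snapshot(n);save(s,n+'4')
cv2.imwrite('pics/z4t.png',cv2.resize(load('top4')['image'][150:270,200:350],None,fx=5,fy=5,interpolation=2))
cv2.imwrite('pics/z4s.png',cv2.resize(load('side4')['image'][120:240,200:350],None,fx=5,fy=5,interpolation=2))
E
```

```text
6.975 [0.4269405  0.22640998 0.24967716] [ 0.51270627 -0.93527185  0.3908796 ] 0.4663345235973547
```

View pics/z4t.png

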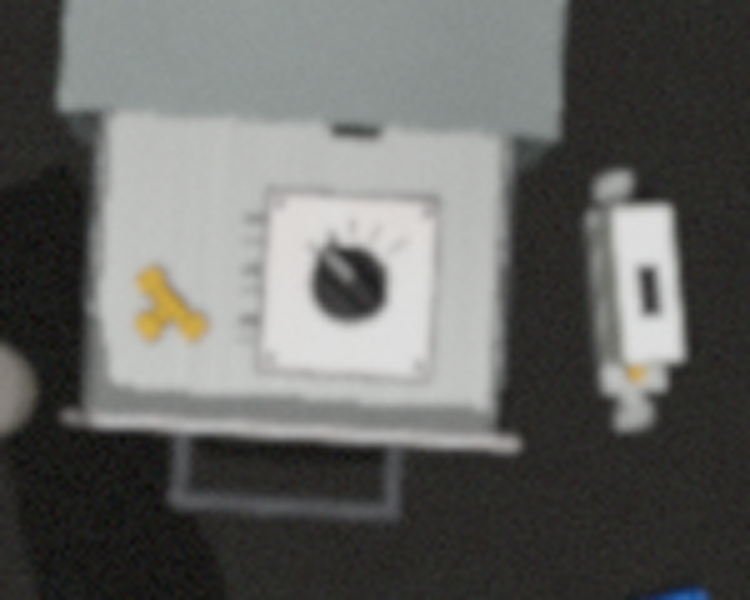

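View pics/z4s.png

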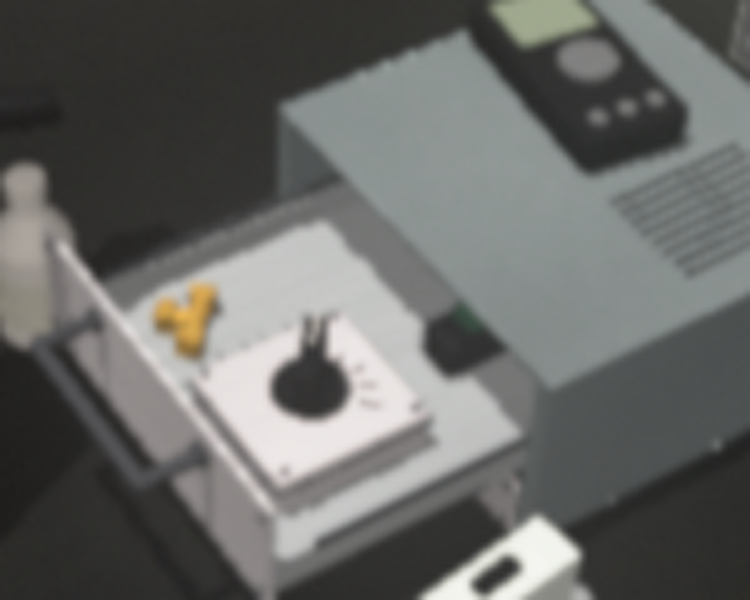

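The drawer is fully out. In the zoomed top view the knob skirt is centred near (349,285), the pointer runs up-left to (335,250), and the box corners are (268,188), (440,200), (430,382) and (258,370). Next I'll locate the knob axis.

```bash
python3 - <<'E'
from h import *
s=load('top4');im=s['image'];g=im.max(2)
m=np.zeros(g.shape,np.uint8);m[190:224,254:286]=(g[190:224,254:286]<110)
n,l,st,ce=cv2.connectedComponentsWithStats(m);i=1+st[1:,4].argmax();print(st[i],ce[i])
cs=max(cv2.findContours(m,0,1)[0],key=cv2.contourArea);print(cv2.minEnclosingCircle(cs))
u,v=cv2.minEnclosingCircle(cs)[0]
print('top skirt',onz(s,u,v,.098),onz(s,u,v,.11),'centroid',onz(s,*ce[i],.105))
f=lambda p,z:onz(s,200+p[0]/5-.4,150+p[1]/5-.4,z)
c=[f(p,.094) for p in[(258,370),(430,382),(440,200),(268,188)]]
for i in range(4):print(c[i].round(4),np.linalg.norm(c[i]-c[i-1]).round(4))
L,R=f((170,502),.127),f((400,513),.127);b=(L+R)/2;print('bar',b,L-R)
L2,R2=f((65,415),.144),f((520,445),.144);d=L2-R2;print('front',(L2+R2)/2,np.linalg.norm(d),'yaw',np.arctan2(d[1],d[0])-np.pi/2)
for th in(-.035,-.04,-.045):
  x=np.array([np.cos(th),np.sin(th)]);y=np.array([-x[1],x[0]])
  print(th,'pred from bar TCP stop',np.array([.430,b[1]])+.129*x-.03*y)
t=load('side4')
P=np.array([*onz(s,u,v,.098)[:2],.1]);print('side proj',proj(t,P),[(np.array(proj(t,[P[0],P[1],z]))-[200,120])*5 for z in(.1,.134)])
E
```

```text
[263 199  14  15 149] [269.60402685 206.59731544]
((269.83612060546875, 205.60084533691406), 7.634696960449219)
top skirt [ 0.55933087 -0.03248492  0.098     ] [ 0.55838055 -0.03199002  0.11      ] centroid [ 0.55587705 -0.03157436  0.105     ]
[0.5062 0.0206 0.094 ] 0.1065
[ 0.5012 -0.0794  0.094 ] 0.1001
[ 0.6077 -0.0839  0.094 ] 0.1066
[0.6126 0.0169 0.094 ] 0.1009
bar [0.42814643 0.00368138 0.127     ] [0.00366776 0.12926326 0.        ]
front [0.47146641 0.00048363 0.144     ] 0.25325839644650977 yaw -0.04604584993984484
-0.035 pred from bar TCP stop [ 0.55787121 -0.03081432]
-0.04 pred from bar TCP stop [ 0.55769713 -0.03145324]
-0.045 pred from bar TCP stop [ 0.55751987 -0.03209129]
side proj (np.float64(261.65085026404836), np.float64(197.2100814061784)) [array([308.25425132, 386.05040703]), array([309.42750394, 346.09201809])]
```

Box sides measure 106 × 100 (given 105 × 100). The knob axis by vision is (0.558-0.559, -0.032), and from the handle stop it is (0.5577, -0.0315), so they agree. At off the jaw yaw should be about 135.6°.

Emit:
apply_moves --pt "2.6 -5 0 -0.15 3.4" --pt "5.2 -10 0 -0.3 3.4" --pt "7.8 -15 0 -0.45 3.4" --pt "10.4 -20 0 -0.6 3.4" --pt "13.1 -25.6 0 -0.733 3.4" --force 80

```text
clock: 7.7
tcp_pos: [0.559, -0.035, 0.2502]
tcp_rot: [-0.0, -0.385, 0.923, 0.0]
ft_force: [-0.1, 0.8, -0.7]
opening: 0.399
```

Emit:
apply_moves --pt "0 0 0 0 3.4" --pt "0 0 0 0 3.4" --pt "0 0 0 0 3.4"

```text
clock: 8.07
tcp_pos: [0.5585, -0.0316, 0.2505]
tcp_rot: [-0.0, -0.388, 0.922, 0.0]
ft_force: [-0.9, 0.6, -0.2]
opening: 0.396
```

```bash
cat >> h.py <<'E'
def rep():
    st=read_state();a=st['tcp_rot'];print(st['clock'],st['tcp_pos'].round(4),'jaw',round(2*np.degrees(np.arctan2(a[2],a[1]))-90,2)%180,'F',st['ft_force'].round(1),'T',st['wrist_torque'].round(3),'op',round(st['opening'],3))
E
python3 -c "
from h import *
rep()
s=snapshot('side');save(s,'side5')
rep()
cv2.imwrite('pics/z5s.png',cv2.resize(s['image'][120:240,200:350],None,fx=5,fy=5,interpolation=2))"
```

```text
8.075 [ 0.5585 -0.0316  0.2505] jaw 135.63 F [-0.9  0.6 -0.2] T [ 0.007 -0.019 -0.046] op 0.396
8.125 [ 0.5586 -0.0313  0.2507] jaw 135.65 F [-0.6  0.7  1. ] T [-0.014 -0.001 -0.02 ] op 0.398
```

View pics/z5s.png

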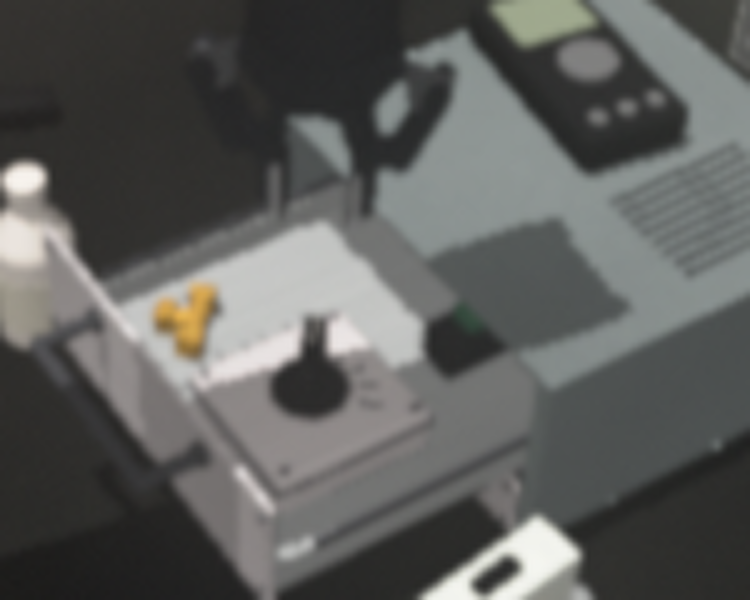

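The fingers are directly above the wing, straddling its line at about (318,200), with the knob at (312,370). I'll descend.

Emit:
apply_moves --pt "-0.05 0 -4 0 3.4" --pt "-0.05 0 -8 0 3.4" --pt "-0.05 0 -10.5 0 3.4" --pt "-0.05 0 -10.5 0 3.4"

```text
clock: 8.62
tcp_pos: [0.5564, -0.0308, 0.1428]
tcp_rot: [-0.002, -0.388, 0.922, 0.002]
ft_force: [-0.4, 0.7, 0.2]
opening: 0.4
```

Emit:
apply_moves --pt "0 0 -1.3 0 3.4" --pt "0 0 -2.6 0 3.4" --pt "0 0 -2.6 0 3.4" --pt "0 0 -2.6 0 3.4"

```text
clock: 9.12
tcp_pos: [0.5589, -0.0324, 0.1197]
tcp_rot: [0.0, -0.387, 0.922, -0.0]
ft_force: [-0.6, -0.4, 0.4]
opening: 0.402
```

```bash
python3 -c "
from h import *
rep()
s=snapshot('side');save(s,'side6')
cv2.imwrite('pics/z6s.png',cv2.resize(s['image'][120:240,200:350],None,fx=5,fy=5,interpolation=2))"
```

```text
9.125 [ 0.5589 -0.0324  0.1197] jaw 135.54 F [-0.6 -0.4  0.4] T [ 0.004  0.005 -0.008] op 0.402
```

View pics/z6s.png

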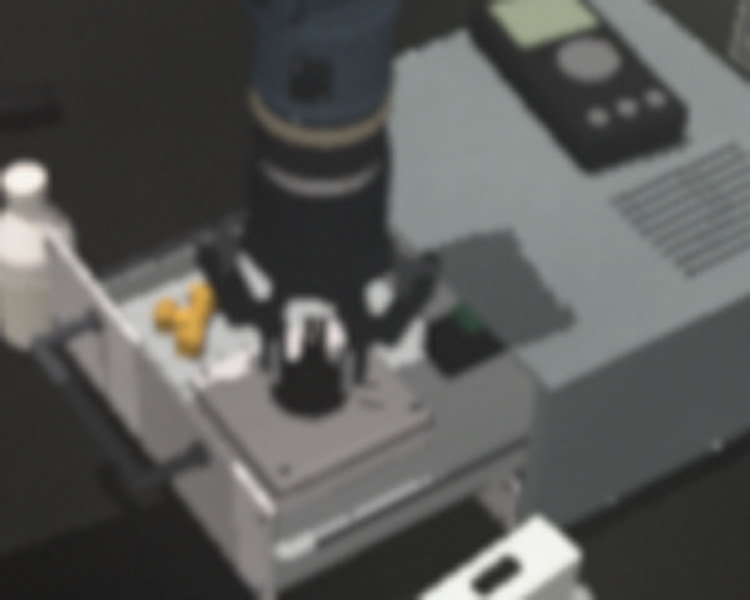

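The wing, near (312,345), sits centred between the open fingers. I'll close on it.

Emit:
apply_moves --pt "0 0 0 0 0" --pt "0 0 0 0 0" --pt "0 0 0 0 0" --pt "0 0 0 0 0" --force 80

```text
clock: 9.68
tcp_pos: [0.5588, -0.0311, 0.1202]
tcp_rot: [0.001, -0.388, 0.922, 0.001]
ft_force: [-0.9, 5.5, 4.1]
opening: 0.15
```

```bash
python3 -c "
from h import *
rep()"
```

```text
9.675 [ 0.5588 -0.0311  0.1202] jaw 135.6 F [-0.9  5.5  4.1] T [0.999 0.469 0.025] op 0.15
```

Emit:
apply_moves --pt "-0.1 0 0 -0.1 0" --pt "-0.1 0 0 -0.21 0" --pt "-0.1 0 0 -0.32 0" --pt "-0.1 0 0 -0.42 0" --pt "-0.1 0 0 -0.42 0"

```text
clock: 10.3
tcp_pos: [0.5586, -0.0309, 0.1202]
tcp_rot: [0.001, -0.187, 0.982, 0.001]
ft_force: [0.4, 4.8, 3.6]
opening: 0.147
```

```bash
python3 -c "
from h import *
rep()"
```

```text
10.3 [ 0.5586 -0.0309  0.1202] jaw 111.52 F [0.4 4.8 3.6] T [1.124 0.068 0.071] op 0.147
```

Emit:
apply_moves --pt "0 0 0 -0.1 0" --pt "0 0 0 -0.21 0" --pt "0 0 0 -0.32 0" --pt "0 0 0 -0.42 0" --pt "0 0 0 -0.42 0"

```text
clock: 10.92
tcp_pos: [0.5585, -0.0306, 0.1202]
tcp_rot: [0.001, 0.022, 1.0, 0.002]
ft_force: [0.2, 6.6, 3.8]
opening: 0.148
```

```bash
python3 -c "
from h import *
rep()
for n in('side','top'):
    s=snapshot(n);save(s,n+'7')
cv2.imwrite('pics/z7.png',np.hstack([cv2.resize(a,None,fx=4,fy=5,interpolation=2) for a in (load('side7')['image'][140:220,220:320],load('top7')['image'][160:240,215:315])]))"
```

```text
10.925 [ 0.5585 -0.0306  0.1202] jaw 87.48 F [0.2 6.6 3.8] T [1.217 0.112 0.098] op 0.148
```

View pics/z7.png

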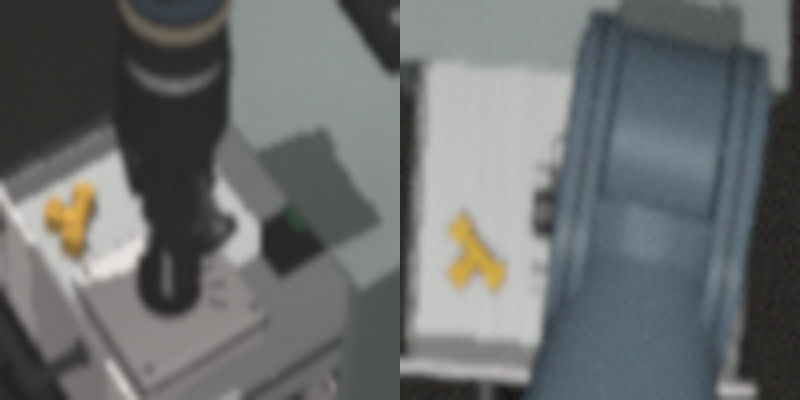

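The knob is turning with the gripper and the torque rises as expected (0.07, then 0.10). Two clicks so far; now the third.

Emit:
apply_moves --pt "0 0 0 -0.1 0" --pt "0 0 0 -0.21 0" --pt "0 0 0 -0.32 0" --pt "0 0 0 -0.43 0" --pt "0 0 0 -0.43 0"

```text
clock: 11.65
tcp_pos: [0.5586, -0.0304, 0.1202]
tcp_rot: [0.001, 0.235, 0.972, 0.002]
ft_force: [0.5, 6.2, 3.5]
opening: 0.149
```

```bash
python3 -c "
from h import *
rep()
for n in('side','top'):
    s=snapshot(n);save(s,n+'8');rep()
cv2.imwrite('pics/z8.png',cv2.resize(load('side8')['image'][140:220,220:320],None,fx=7,fy=7,interpolation=2))"
```

```text
11.65 [ 0.5586 -0.0304  0.1202] jaw 62.85 F [0.5 6.2 3.5] T [1.383 0.091 0.188] op 0.149
11.7 [ 0.5586 -0.0303  0.1202] jaw 62.88 F [-0.6  6.9  3.3] T [1.372 0.08  0.108] op 0.145
11.75 [ 0.5586 -0.0303  0.1202] jaw 62.89 F [-0.2  6.2  2.9] T [1.351 0.065 0.132] op 0.151
```

View pics/z8.png

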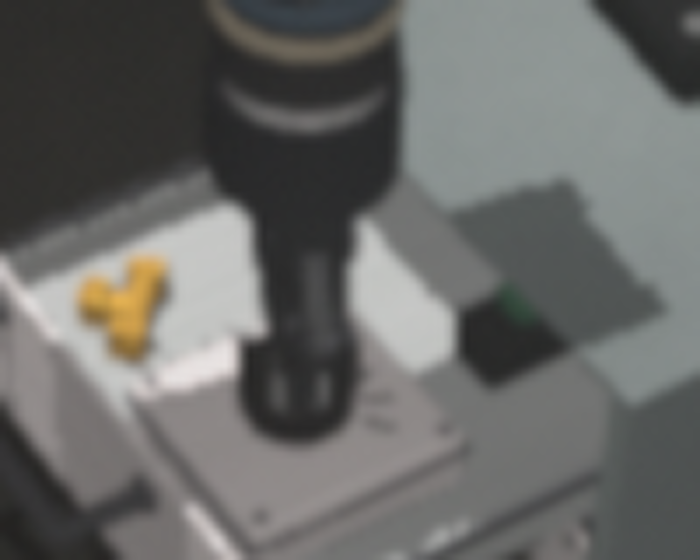

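View pics/top8.png

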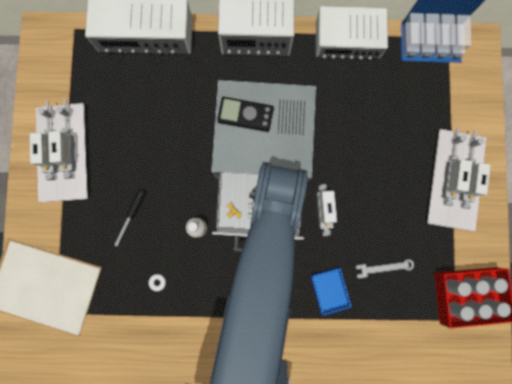

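The jaw has turned 72.7° from off and the torque is steady at 0.11 to 0.19 N m, matching the return spring at the third stop. In the top view the tee (233,211), bottle (197,228) and controller (327,208) look unmoved. I'll check the drawer against the fully-out picture and see that it holds.

Emit:
apply_moves --pt "0 0 0 0 0" --pt "0 0 0 0 0" --pt "0 0 0 0 0" --pt "0 0 0 0 0" --pt "0 0 0 0 0"

```text
clock: 12.38
tcp_pos: [0.5586, -0.0304, 0.1202]
tcp_rot: [0.001, 0.234, 0.972, 0.002]
ft_force: [-0.4, 6.1, 3.4]
opening: 0.149
```

```bash
python3 -c "
from h import *
for i in range(4):
    s=snapshot('side');rep()
save(s,'side9');t=snapshot('top');save(t,'top9')
def shift(a,b,r):
    y0,y1,x0,x1=r
    f=lambda n:cv2.Canny(load(n)['image'][y0:y1,x0:x1],40,120)
    A=cv2.cvtColor(load(a)['image'],6)[y0:y1,x0:x1].astype(np.float32);B=cv2.cvtColor(load(b)['image'],6)[y0:y1,x0:x1].astype(np.float32)
    return cv2.phaseCorrelate(A,B,cv2.createHanningWindow((x1-x0,y1-y0),5))
print('top front/handle left',shift('top4','top9',(222,256,208,240)))
print('side drawer front low',shift('side4','side9',(165,225,205,255)), 'box corner',shift('side4','side9',(195,230,240,290)))
print('tee',shift('top4','top9',(198,222,222,246)),'ctl',shift('top0','top9',(180,240,312,342)))
cv2.imwrite('pics/z9.png',np.vstack([cv2.resize(load(n)['image'][195:260,200:310],None,fx=5,fy=4,interpolation=2) for n in('top4','top9')]))"
```

```text
12.425 [ 0.5586 -0.0304  0.1203] jaw 62.89 F [0.6 7.  3. ] T [1.325 0.09  0.155] op 0.145
12.475 [ 0.5586 -0.0303  0.1202] jaw 62.89 F [-0.4  6.8  3.6] T [1.3   0.033 0.122] op 0.153
12.525 [ 0.5586 -0.0304  0.1202] jaw 62.89 F [0.6 6.7 3.6] T [1.359 0.117 0.136] op 0.151
12.575 [ 0.5586 -0.0303  0.1202] jaw 62.89 F [0.1 6.6 3.7] T [1.369 0.047 0.204] op 0.147
top front/handle left ((0.25578323759266475, -0.4846945942479195), 0.7571078257428275)
side drawer front low ((0.3731858659965468, -0.2983327745319784), 0.8107539418538412) box corner ((0.6336255573543319, -0.12331622729397296), 0.7593659337361653)
tee ((0.23633750317988245, -0.20419691801357764), 0.9242464726169904) ctl ((-0.026379616955228613, -0.1064012406530388), 0.929495567480723)
```

View pics/z9.png

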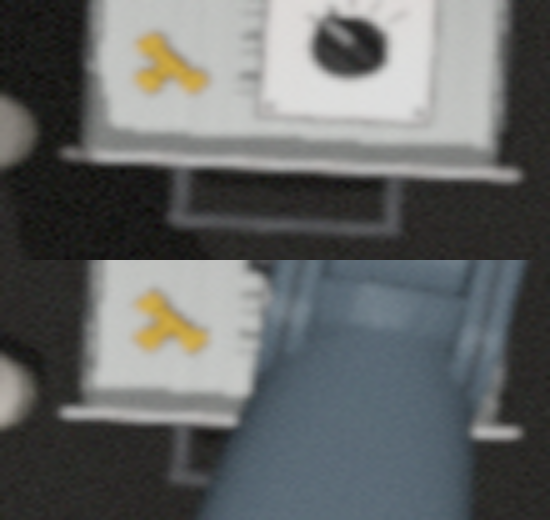

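The drawer may have been pushed in about 1 mm: the image shifted 0.2 to 0.5 px, and the tool x is 0.5586 against 0.5577. I'll pull gently along -x to reseat it at the stop.

Emit:
apply_moves --pt "-0.1 0 0 0 0" --pt "-0.2 0.01 0 0 0" --pt "-0.3 0.01 0 0 0" --pt "-0.3 0.01 0 0 0" --pt "-0.3 0.01 0 0 0"

```text
clock: 13.25
tcp_pos: [0.5572, -0.0303, 0.1202]
tcp_rot: [0.002, 0.234, 0.972, 0.003]
ft_force: [4.2, 6.8, 0.5]
opening: 0.143
```

```bash
python3 -c "
from h import *
rep()"
```

```text
13.25 [ 0.5572 -0.0303  0.1202] jaw 62.89 F [4.2 6.8 0.5] T [ 1.326 -0.721  0.15 ] op 0.143
```

Emit:
apply_moves --pt "-0.1 0 0 0 0" --pt "-0.2 0.01 0 0 0" --pt "-0.3 0.01 0 0 0" --pt "-0.3 0.01 0 0 0" --pt "-0.3 0.01 0 0 0"

```text
clock: 13.88
tcp_pos: [0.557, -0.0303, 0.1203]
tcp_rot: [0.005, 0.234, 0.972, 0.003]
ft_force: [11.9, 6.6, -2.5]
opening: 0.148
```

```bash
python3 -c "
from h import *
rep()
for n in('side','top'):
    s=snapshot(n);save(s,n+'10')
rep()
def shift(a,b,r):
    y0,y1,x0,x1=r
    A,B=[cv2.cvtColor(load(k)['image'],6)[y0:y1,x0:x1].astype(np.float32) for k in(a,b)]
    return cv2.phaseCorrelate(A,B,cv2.createHanningWindow((x1-x0,y1-y0),5))
print('front',shift('top4','top10',(222,256,208,240)),'tee',shift('top4','top10',(198,222,222,246)),'side',shift('side4','side10',(165,225,205,255)))
cv2.imwrite('pics/z10.png',cv2.resize(load('side10')['image'][140:220,220:320],None,fx=7,fy=7,interpolation=2))"
```

```text
13.875 [ 0.557  -0.0303  0.1203] jaw 62.9 F [11.9  6.6 -2.5] T [ 1.306 -2.104  0.108] op 0.148
13.975 [ 0.557  -0.0303  0.1203] jaw 62.9 F [10.6  7.1 -3.1] T [ 1.362 -2.041  0.131] op 0.148
front ((-0.09291762878777732, 0.0691550163455048), 0.8740334072046809) tee ((-0.10432860244226738, -0.11191458963720713), 0.8436567443940375) side ((0.13841741866709611, -0.2567223846040605), 0.7749859816233317)
```

View pics/z10.png

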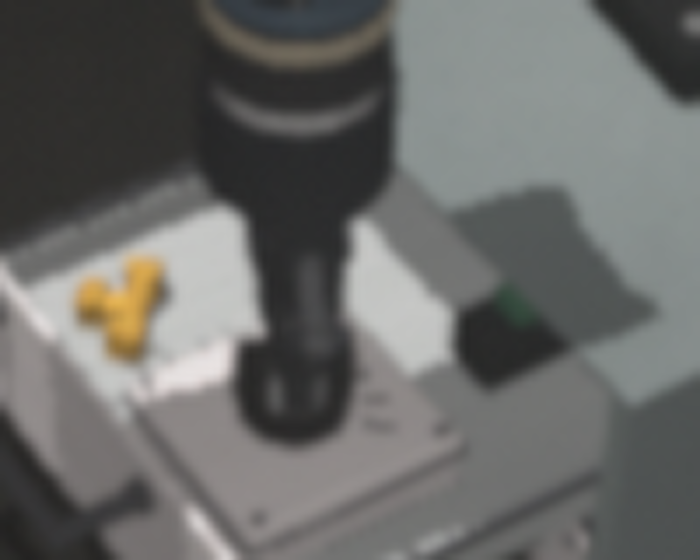

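The drawer bears on its stop again: x has stopped at 0.557, with 11 N of reaction, and the front matches the fully-out picture to 0.1 px. The grip and third-stop torque are steady, so I'm handing in.

```bash
python3 -c "
from rig import finish_job
print(finish_job())"
```

```text
the job is handed in; nothing more can be done
None
```

I pulled the drawer out to its stop and turned the knob clockwise through three clicks. I handed the job in at about 14 s with the gripper still holding the knob at the third stop (75 % flow).

**Drawer:** While I turned the knob, the drawer had crept in by about 1 mm. I pulled it gently back, and it now bears on the stop with about 11 N. In the top view its front is within about 0.1 px of the fully-out picture. The side view still shows a shift of about 0.3 px, which I put down to noise and the gripper's shadow.

**Knob:** The gripper turned 72.7° from off; the third stop is at 72°. The steady torque was 0.11–0.20 N m, noisy but around the 0.15 N m expected there. The gripper hides the pointer, so the stop is judged from the angle and torque, not read off the dial.

**Other things:** The tee rode along on the deck and otherwise stayed put. The controller matches its starting picture, and the bottle and the other items looked unmoved.

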